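Put the soldering supplies back in their holders

TASK

Put the four soldering supplies away, each in its own holder: stand the dropper bottle in the narrow black cup, the solder spool in the wide round black dish and the tip-cleaner pot in the square metal tray, and put the tape roll over the post of the spindle so that it lies flat on its base. Keep the bottle upright and set the things down rather than letting them fall; leave the needle bottle, the charger block and everything else where they are.

Things in the scene. Friction and masses are not known exactly. Their poses are not given: they have to be found in the camera images.
- dropper_bottle_center (a point): dropper bottle: round brown bottle with black rubber dropper cap, 33 mm diameter, 95 mm high, standing upright; the body, the lower 50 mm, has the full diameter and is where to take it. Point on its axis half-way up, 47.5 mm above its underside; z axis up. Loose, about 55 g.
- solder_spool_center (a point): solder spool: light grey spool wound with wire, standing on its flange; 53 mm diameter, 30 mm high; the flanges (lower 4 mm, upper 5 mm) have the full diameter, the wire between them is thinner. Point at its centre, 15 mm above its underside; z axis up. Loose, about 0.16 kg.
- cleaner_pot_center (a point): tip-cleaner pot: plain white round pot with brass wool in its top; cylinder, 58 mm diameter, 33 mm high. Point at its centre, 16.5 mm above its underside; z axis up. Loose, about 0.22 kg.
- tape_roll_center (a point): tape roll: flat orange-brown ring lying on its side face; 52 mm outer diameter, hole 34 mm, 10 mm high. Point at the middle of the hole, 5 mm above its underside; z axis up. Loose, about 20 g.
- cup_holder: narrow deep black round cup, fixed to the bench, open at the top: inner diameter 51 mm, outer 59 mm (66 mm at the foot), rim 22 mm above the bench, inner floor 4 mm above the bench. Origin: centre of its underside, on the bench.
- round_dish: wide shallow black round dish, fixed to the bench: inner diameter 83 mm, outer 91 mm, rim 7 mm above the bench, inner floor 3 mm above the bench. Origin: centre of its underside, on the bench.
- square_tray: shallow square grey-painted metal tray with a cork inlay, fixed to the bench: inner side 88 mm, outer 96 mm, rim 7 mm above the bench, inner floor 3 mm above the bench. Origin: centre of its underside, on the bench; x and y along its sides.
- spindle: tape spindle, fixed to the bench: round dark steel base of 68 mm diameter, 6 mm high, with an upright steel post of 12 mm diameter at its centre, tapering to a tip 36 mm above the bench. Origin: centre of its underside, on the bench.
- flux_bottle_center (a point): needle bottle (stays where it is): small round bottle, white with a blue band, with a brass neck and needle; 36 mm diameter at the body, 86 mm high. Point on its axis, 43 mm above its underside. Loose, about 65 g.
- usb_block_center (a point): charger block (stays where it is): white plug-in charger, about 35 x 34 mm and 24 mm high, two pins standing up to 40 mm. Point on its axis, 12 mm above its underside. Loose, about 35 g.
Things that resemble listed ones, but are neither listed nor needed, are in the scene too. Leave any purple or turquoise look-alike of the part that bears solder_spool_center alone.

How it is judged:
By the outcome, as a careful person would: the job done as asked, in the order asked, and still so for the second after the job is handed in, with the robot touching nothing.
It also fails if it takes over 104 s, if anything falls off the work surface, if the arm or the gripper's body presses on something with over 40 N, if the wrist force passes 120 N, or if a joint passes its speed limit or range.

ROBOT

A 6-joint arm with a two-finger parallel gripper is mounted at the origin on a cart in front of the work surface, level with it; the furniture and walls round the work are solid. World frame = base frame: x ahead of the robot, y to its left, z up, the work surface at z = 0. Lengths are in m, angles in degrees, forces in N, time in s.
With the tool pointing down it reaches from about 0.25 to 0.725 m from the base axis. Payload 9.7 kg.
Tool frame: the origin (TCP) lies at the very end of the fingers, on their centre line; the grasp point (between the pads) lies 19 mm behind it; z points along the fingers, y is the line along which they close (so a half turn about z gives the same grasp; the last joint's range is limited). The gripper opens to 85 mm and grips with 20 to 120 N. Pads are 22 mm wide; open, the fingers measure 114 mm over their backs; the gripper's body (76 mm by 85 mm) begins 54 mm behind the grasp point. The pads swing forward as they close: fully open they stand 13 mm farther back than shut.
Start: joints at [68.067, 4.979, 10.078, 95.1, 0, 90], TCP at [0.205, 0.51, 0.231] pointing down, gripper open.
Joint ranges: [-179.16, 179.16], [-48.56, 103.87], [-65.8, 70.77], [-126.05, 130.52], [-82.76, 87.17], [-180, 180]. Speed limits (degrees/s): [127.2, 127.2, 147.25, 180, 180, 180].

INTERFACE

Orientations are given as [roll, pitch, yaw] about the fixed x, y, z axes, in that order (R = Rz(yaw) Ry(pitch) Rx(roll)).
In Python, from workcell import bot gives the robot as it stands.
- The arm moves only by the tool arm_command, never from a script. Its argument "series" is a list of rows, each a list of 4 numbers: the shift along the tool's x, y, z in m, then the turn about the tool's z in rad. A call has exactly 5 rows; each row is the pose to reach, as a shift and turn from the pose commanded when the call began, along the tool's axes at that moment; what a row does not reach only later rows make up. A row lasts 1/10 s, in which the tool goes at most 50 mm and 8.59 degrees, less where a joint would pass 70% of its speed; a pose out of reach is approached as far as the arm can. A call with a gripper value outside its range is refused whole. "hand" is the finger opening in m, from 0 to 0.0854, set as the call begins (left out, the last holds). The fingers move at their own pace and stop on an object; "grip_force" is the grip in N (left out, the last holds). Time passes only in rows, so rows that repeat a pose let the fingers close, or fill a call up. It gives the time, the measured TCP pose, the force, the opening and the grip force at its end, in the units of the state.
- bot.get_obs(): the state, without advancing time (a new reading comes with each control period).
- bot.camera(name): name is "side" or "top" or "wrist"; returns a dict with "color" (480x640x3 uint8, blue, green, red), "camera_matrix" (3x3 intrinsics, pixels), "xyz" and "orientation" of the camera in the world; the wrist camera has in their place "T_tool_cam" (4x4, takes a point from camera to tool coordinates, whose origin is the TCP and whose axes are the flange's). Camera axes: x right, y up, looking along -z (the intrinsics and any distortion apply to the point x, -y, -z); pixel columns grow to the right and rows downward; lengths in m; the calibration is good to about 2 mm. A picture is of the moment at which its call begins: read the wrist's pose just before it. There is no depth.
- bot.job_done(): hands the job in; it is judged then, once.
Trained networks look in the newest picture that a camera, given by its name, has taken for a name from the list of things; names that differ only in an ending like _2 or _b are one class to them, and where a whole thing is asked for, a point or a joint stands for the part that bears it (a point fixed in the world has none). Each returns a list of dicts, best first, with "confidence" (0 to 1); they miss things now and then, are a little off and sometimes report something else, mostly with a low value. They report only what shows in the picture. A call takes as long as a camera call. They do not tell look-alikes from the thing itself.
- bot.find_in(camera, target): "location" ([column, row] in pixels, amid what is visible of it).
- bot.mark_of(camera, target): "location" ([column, row] in pixels: a listed point, or the origin of a listed thing).
The state is a dict: "time": time; "q": joint angles; "qd": joint speeds; "joint_efforts": joint torques, N m; "ee_pos": TCP position; "tcp_rot": TCP orientation; "wrist_force": force on the tool from outside, world axes, zero at the start; "torque": the same for the moment, N m; "opening": finger opening in m; "grasp_force": force on a finger pad.
Only numpy, scipy, OpenCV 4.12 (cv2) and the standard library are available. Lean on these libraries where they do the work, as an engineer would, in place of code of your own. Each camera call takes 0.05 s, during which the arm holds its last target. There are 200 camera calls.

## Working session

There is one attempt and no reset: what is moved stays moved. The work goes in short steps, Python scripts to look and compute and a tool call to move; the robot and the scene stay as the last step left them, time stands still between calls to the robot, and variables do not carry over. Pictures are saved under pics/ and viewed, at most 18 in all, crops included, and the job is handed in when it is done.

Besides the shell and the picture viewer there is one more tool, called after ">>>" by a JSON object that holds its "fn" and its "kwargs", one argument or row to a line. arm_command: Moves the arm, as the interface text tells. Its arguments: {"type":"object","properties":{"series":{"type":"array"},"hand":{"type":"number"},"grip_force":{"type":"number"}},"required":["series"]}

```bash
mkdir -p pics
cat > h.py <<'E'
import numpy as np, cv2
from scipy.spatial.transform import Rotation as R
from workcell import bot
def ray(c,px):
    K=np.array(c["camera_matrix"]);d=np.linalg.inv(K)@[px[0],px[1],1]
    d=np.array([d[0],-d[1],-d[2]])
    if "xyz" in c:
        o=np.array(c["xyz"]);Rm=rot(c["orientation"])
    else:
        T=c["T"];o=T[:3,3];Rm=T[:3,:3]
    return o,Rm@d
def rot(o):
    o=np.array(o,float)
    return o if o.shape==(3,3) else R.from_euler('xyz',o,degrees=True).as_matrix()
def cam(n):
    s=bot.get_obs() if n=="wrist" else None
    c=bot.camera(n)
    if s:
        T=np.eye(4);T[:3,:3]=rot(s["tcp_rot"]);T[:3,3]=s["ee_pos"];c["T"]=T@np.array(c["T_tool_cam"])
    return c
def at(c,px,z):
    o,d=ray(c,px);return o+d*(z-o[2])/d[2]
Z=dict(dropper_bottle_center=.0475,solder_spool_center=.015,cleaner_pot_center=.0165,tape_roll_center=.005,cup_holder=0,round_dish=0,square_tray=0,spindle=0,flux_bottle_center=.043,usb_block_center=.012)
E
python3 - <<'E'
from h import *
s=bot.get_obs();print(s)
for n in ["top","side","wrist"]:
    c=cam(n);cv2.imwrite(f"pics/{n}0.png",c["color"]);print({k:v for k,v in c.items() if k!="color"})
    for t,z in Z.items():
        for m in bot.mark_of(n,t): print(n,t,round(m["confidence"],2),np.round(m["location"],1),at(c,m["location"],z).round(4)[:2])
E
```

```text
{'time': 0.0, 'q': array([ 6.80670973e+01,  5.01152715e+00,  1.00331952e+01,  9.50989347e+01,
       -4.56790737e-04,  9.00011261e+01]), 'qd': array([-0.00986021, -0.01831041,  0.00508816,  0.13350439, -0.0049303 ,
        0.03093019]), 'joint_efforts': array([ 2.53827209e-03, -5.20384812e+01,  4.64802468e+01,  1.62446348e-02,
        8.75194360e-05,  7.17469050e-06]), 'ee_pos': array([0.2053518 , 0.50997612, 0.23056769]), 'tcp_rot': array([-1.79922733e+02,  4.58308891e-04,  1.58065972e+02]), 'wrist_force': array([-0.70186856,  0.87260721, -0.64752095]), 'torque': array([ 0.007773  ,  0.0050982 , -0.02201186]), 'grasp_force': 0.0, 'opening': 0.08528337033275937}
{'camera_matrix': array([[450.48042426,   0.        , 318.13591456],
       [  0.        , 450.48042426, 242.04606774],
       [  0.        ,   0.        ,   1.        ]]), 'xyz': array([ 0.37661711, -0.00101658,  0.98946502]), 'orientation': array([  7.79281369,  -0.80003701, -91.15856738])}
top dropper_bottle_center 0.48 [313.4 271.4] [ 0.4435 -0.0056]
top solder_spool_center 0.84 [391.3 311.3] [ 0.357  -0.1711]
top solder_
[... 1997 characters left out ...]
_tool_cam': array([[-4.77990249e-04,  9.56621358e-01,  2.91333743e-01,
         7.40631133e-02],
       [ 9.99999801e-01,  5.77431376e-04, -2.55353303e-04,
         8.34761014e-04],
       [-4.12501668e-04,  2.91333563e-01, -9.56621443e-01,
        -1.42798097e-01],
       [ 0.00000000e+00,  0.00000000e+00,  0.00000000e+00,
         1.00000000e+00]]), 'T': array([[ 3.74018040e-01, -8.87150951e-01, -2.70321466e-01,
         1.37064992e-01],
       [ 9.27421346e-01,  3.57900277e-01,  1.08614172e-01,
         5.38624316e-01],
       [ 3.90962108e-04, -2.91325558e-01,  9.56623890e-01,
         3.74077851e-01],
       [ 0.00000000e+00,  0.00000000e+00,  0.00000000e+00,
         1.00000000e+00]])}
```

View pics/top0.png

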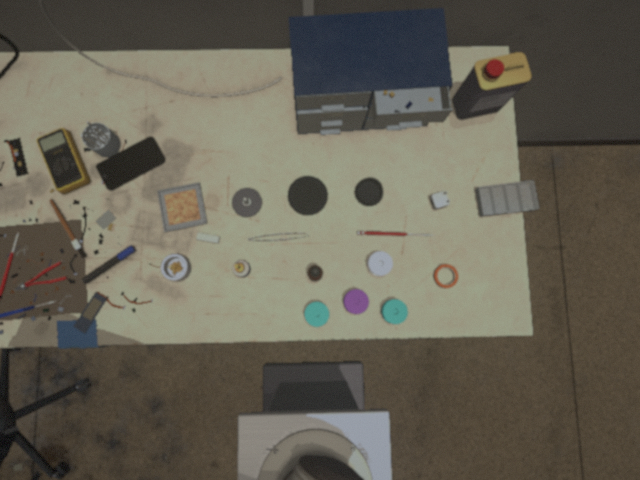

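View pics/side0.png

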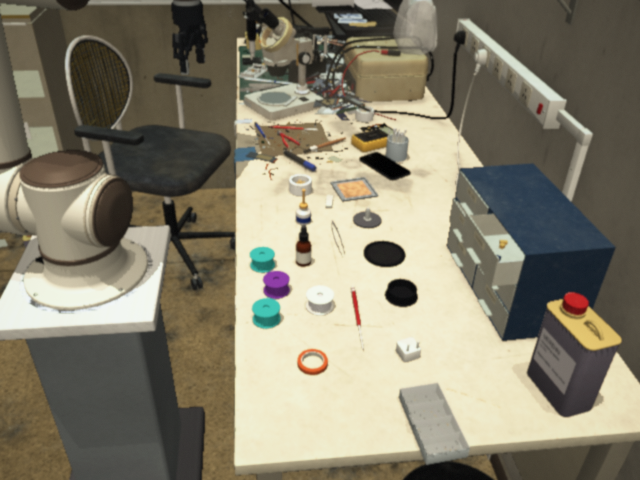

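The white spool is at top (379,263) and side (319,298), and the purple and turquoise spools are the look-alikes. The bottle is at top (314,272), the pot at top (175,267), and the tape at top (445,276). The cup is at (369,191), the dish at (307,194), the tray at (183,206) and the spindle at (247,202).

```bash
cat >> h.py <<'E'
def plan(x,y,z,yaw=None,s=None):
    s=s or bot.get_obs();Rm=rot(s["tcp_rot"]);d=Rm.T@(np.array([x,y,z])-s["ee_pos"])
    cy=s["tcp_rot"][2];t=0 if yaw is None else -np.radians((yaw-cy+180)%360-180)
    print("pos",s["ee_pos"].round(4),"yaw",round(cy,1),"q6",round(s["q"][5],1),"t",round(s["time"],2),"| shift",d.round(4),"turn",round(t,3),"len",round(np.linalg.norm(d),3))
def look(n,names):
    c=cam(n)
    for t in names:
        for m in bot.mark_of(n,t):
            if m["confidence"]>.3: print(n,t,round(m["confidence"],2),np.round(m["location"],1),at(c,m["location"],Z[t]).round(4)[:2])
    return c
E
python3 - <<'E'
from h import *
plan(.44,-.002,.17,146)
E
```

```text
pos [0.2054 0.5102 0.2313] yaw 158.1 q6 90.0 t 1.65 | shift [-0.4089 -0.3875  0.0613] turn 0.211 len 0.567
```

>>> {"fn": "arm_command", "kwargs": {
  "series": [
    [-0.036, -0.034, 0.005, 0],
    [-0.07, -0.066, 0.01, 0],
    [-0.105, -0.1, 0.015, 0],
    [-0.14, -0.132, 0.02, 0],
    [-0.175, -0.165, 0.025, 0]
  ]
}}

```text
time: 2.15
ee_pos: [0.3065, 0.2901, 0.2062]
tcp_rot: [180.0, 0.0, 158.1]
wrist_force: [1.6, 0.5, 0.9]
opening: 0.0853
grasp_force: 0.0
```

>>> {"fn": "arm_command", "kwargs": {
  "series": [
    [-0.035, -0.033, 0.005, 0],
    [-0.07, -0.066, 0.01, 0],
    [-0.105, -0.1, 0.015, 0],
    [-0.14, -0.132, 0.02, 0],
    [-0.175, -0.165, 0.025, 0]
  ]
}}

```text
time: 2.65
ee_pos: [0.4073, 0.0714, 0.1814]
tcp_rot: [180.0, 0.1, 158.1]
wrist_force: [1.2, 1.3, 0.1]
opening: 0.0853
grasp_force: 0.0
```

>>> {"fn": "arm_command", "kwargs": {
  "series": [
    [-0.03, -0.03, 0.005, 0.1],
    [-0.059, -0.057, 0.01, 0.211],
    [-0.059, -0.057, 0.01, 0.211],
    [-0.059, -0.057, 0.01, 0.211],
    [-0.059, -0.057, 0.01, 0.211]
  ]
}}

```text
time: 3.15
ee_pos: [0.4401, -0.0009, 0.1715]
tcp_rot: [180.0, -0.0, 146.1]
wrist_force: [0.2, 0.3, -0.2]
opening: 0.0854
grasp_force: 0.0
```

Run:
```python
from h import *
plan(.44,-.002,.025,146)
c=look("wrist",Z); cv2.imwrite("pics/w1.png",c["color"])
look("side",["dropper_bottle_center"])
```

```text
pos [ 0.4401 -0.0009  0.1715] yaw 146.1 q6 33.8 t 3.15 | shift [-0.0006 -0.001   0.1465] turn 0.001 len 0.146
wrist dropper_bottle_center 0.57 [318.4 237.9] [ 0.4449 -0.0101]
wrist solder_spool_center 0.98 [207.9 322.1] [ 0.4634 -0.15  ]
wrist solder_spool_center 0.94 [256.1 138.6] [ 0.3552 -0.0107]
wrist solder_spool_center 0.75 [199.2 221.4] [ 0.3829 -0.0935]
wrist solder_spool_center 0.56 [113.7 250.4] [ 0.361  -0.1735]
wrist tape_roll_center 0.85 [ 82.8 365.3] [ 0.4336 -0.2936]
wrist cup_holder 0.74 [321.5 418.1] [ 0.6284 -0.1324]
wrist round_dish 0.88 [426.9 349.3] [0.6166 0.0054]
wrist spindle 0.8 [546.3 274.9] [0.6084 0.1399]
wrist flux_bottle_center 0.97 [510.4 131.4] [0.457 0.151]
side dropper_bottle_center 0.78 [301.9 240.4] [0.4411 0.0041]
```

View pics/w1.png

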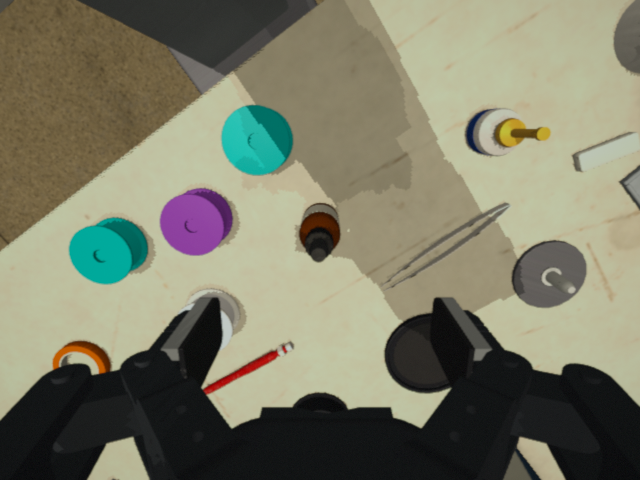

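The bottle stands upright, with its cap at (319,250) and body at (320,222). The spool is under the left finger, and the cup is at the bottom, partly hidden by the gripper.

Run:
```python
from h import *
c=cam("wrist")
for p,z in [((319,252),.093),((320,238),.05),((320,232),.04),((320,205),.0)]: print(p,z,at(c,p,z).round(4))
hsv=cv2.cvtColor(c["color"],cv2.COLOR_BGR2HSV)
m=cam("top")
for p,z in [((313.5,272),.0475),((314,272),.095)]: print(at(m,p,z).round(4))
s=cam("side")
for p,z in [((303,229),.093),((303,263),.0)]: print(at(s,p,z).round(4))
a=cv2.resize(s["color"][190:330,230:430],None,fx=4,fy=4,interpolation=2);cv2.imwrite("pics/s1.png",a)
```

```text
(319, 252) 0.093 [ 0.442  -0.0071  0.093 ]
(320, 238) 0.05 [ 0.4452 -0.0093  0.05  ]
(320, 232) 0.04 [ 0.4435 -0.0084  0.04  ]
(320, 205) 0.0 [ 0.4321 -0.0013  0.    ]
[ 0.4422 -0.0058  0.0475]
[ 0.4389 -0.0066  0.095 ]
[ 0.4409 -0.0208  0.093 ]
[ 0.4423 -0.0113  0.    ]
```

View pics/s1.png

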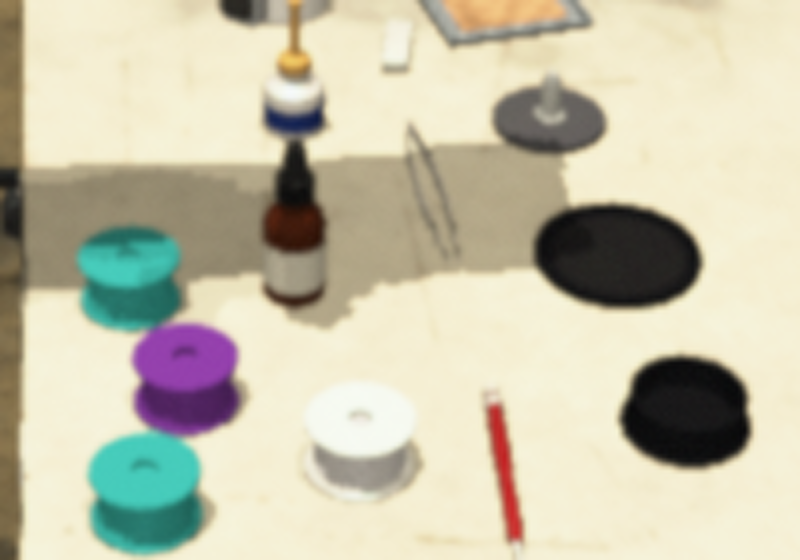

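The side crop shows the bottle base at about (304,265) full-frame and the white spool at (320,298). All the fixtures are visible, so I'll take the bottle centre as (0.442, -0.007).

>>> {"fn": "arm_command", "kwargs": {
  "series": [
    [-0.005, -0.004, 0.02, 0],
    [-0.005, -0.004, 0.05, 0],
    [-0.005, -0.004, 0.085, 0],
    [-0.005, -0.004, 0.12, 0],
    [-0.005, -0.004, 0.1455, 0]
  ]
}}

```text
time: 4.45
ee_pos: [0.4413, -0.0077, 0.0236]
tcp_rot: [-179.9, -0.1, 146.0]
wrist_force: [0.1, 0.7, 0.5]
opening: 0.0852
grasp_force: 0.0
```

>>> {"fn": "arm_command", "kwargs": {
  "series": [
    [0, 0, 0, 0],
    [0, 0, 0, 0],
    [0, 0, 0, 0],
    [0, 0, 0, 0],
    [0, 0, 0, 0]
  ],
  "hand": 0.02,
  "grip_force": 35
}}

```text
time: 4.95
ee_pos: [0.4426, -0.0077, 0.0265]
tcp_rot: [180.0, 0.1, 146.0]
wrist_force: [-1.3, -0.5, 3.1]
opening: 0.0314
grasp_force: 35.0
```

Run:
```python
from h import *
s=bot.get_obs();print(s["opening"],s["grasp_force"],s["wrist_force"])
plan(.626,-.132,.1)
c=cam("wrist"); cv2.imwrite("pics/w2.png",c["color"])
```

```text
0.03139525209159137 34.99071651720442 [-1.31117442 -0.50515232  3.13150839]
pos [ 0.4426 -0.0077  0.0265] yaw 146.0 q6 33.0 t 4.95 | shift [-0.2216 -0.0003 -0.0733] turn 0 len 0.233
```

View pics/w2.png

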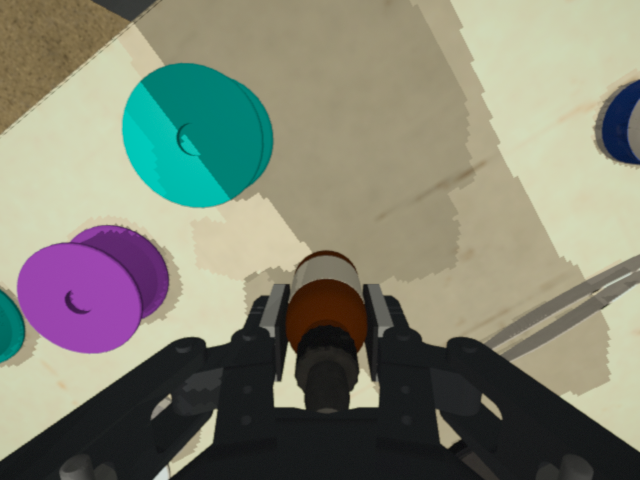

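The bottle is held upright between the pads at about (327,310).

>>> {"fn": "arm_command", "kwargs": {
  "series": [
    [0, 0, -0.005, 0],
    [0, 0, -0.015, 0],
    [0, 0, -0.03, 0],
    [0, 0, -0.05, 0],
    [0, 0, -0.07, 0]
  ]
}}

```text
time: 5.5
ee_pos: [0.442, -0.0076, 0.097]
tcp_rot: [180.0, -0.0, 146.0]
wrist_force: [0.4, -0.9, -1.3]
opening: 0.0312
grasp_force: 34.8
```

>>> {"fn": "arm_command", "kwargs": {
  "series": [
    [-0.03, 0, 0, 0],
    [-0.065, 0, 0, 0],
    [-0.105, 0, 0, 0],
    [-0.145, 0, 0, 0],
    [-0.175, 0, 0, 0]
  ]
}}

```text
time: 6.0
ee_pos: [0.5889, -0.1069, 0.0961]
tcp_rot: [180.0, 0.0, 146.0]
wrist_force: [-0.6, 0.1, -0.1]
opening: 0.0315
grasp_force: 34.8
```

>>> {"fn": "arm_command", "kwargs": {
  "series": [
    [-0.02, 0, 0, 0],
    [-0.035, 0, 0, 0],
    [-0.046, 0, 0, 0],
    [-0.046, 0, 0, 0],
    [-0.046, 0, 0, 0]
  ]
}}

```text
time: 6.5
ee_pos: [0.6251, -0.1312, 0.0959]
tcp_rot: [-180.0, -0.0, 146.0]
wrist_force: [0.1, -0.5, -0.8]
opening: 0.0314
grasp_force: 34.8
```

Run:
```python
from h import *
s=bot.get_obs();print(s["opening"],s["grasp_force"],s["wrist_force"])
c=look("wrist",["cup_holder","round_dish"]); cv2.imwrite("pics/w3.png",c["color"])
plan(.625,-.133,.031)
look("top",["cup_holder"])
```

```text
0.03135322563189987 34.761730211321265 [ 0.0701135  -0.52799901 -0.79176405]
wrist cup_holder 0.98 [324.3 239.4] [ 0.6261 -0.1322]
pos [ 0.6249 -0.1309  0.0961] yaw 146.0 q6 22.2 t 6.65 | shift [-0.0012 -0.0017  0.0651] turn 0 len 0.065
```

View pics/w3.png

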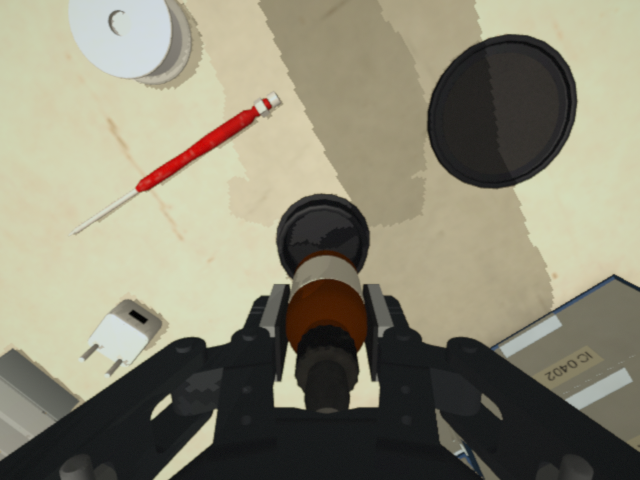

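The bottle is over the cup. The cup centre is at (324,239), about 1 mm from the planned point.

>>> {"fn": "arm_command", "kwargs": {
  "series": [
    [-0.001, -0.001, 0.015, 0],
    [-0.001, -0.0015, 0.03, 0],
    [-0.001, -0.0015, 0.045, 0],
    [-0.001, -0.0015, 0.055, 0],
    [-0.001, -0.0015, 0.061, 0]
  ]
}}

```text
time: 7.25
ee_pos: [0.6245, -0.133, 0.0328]
tcp_rot: [-180.0, -0.1, 146.0]
wrist_force: [0.4, -0.4, 0.0]
opening: 0.0316
grasp_force: 34.8
```

>>> {"fn": "arm_command", "kwargs": {
  "series": [
    [0, 0, 0.002, 0],
    [0, 0, 0.004, 0],
    [0, 0, 0.0045, 0],
    [0, 0, 0.0045, 0],
    [0, 0, 0.0045, 0]
  ]
}}

```text
time: 7.75
ee_pos: [0.6256, -0.1332, 0.0307]
tcp_rot: [180.0, 0.0, 146.0]
wrist_force: [0.5, -0.6, -0.9]
opening: 0.0313
grasp_force: 34.8
```

>>> {"fn": "arm_command", "kwargs": {
  "series": [
    [0, 0, 0.0005, 0],
    [0, 0, 0.001, 0],
    [0, 0, 0.0015, 0],
    [0, 0, 0.0015, 0],
    [0, 0, 0.0015, 0]
  ]
}}

```text
time: 8.25
ee_pos: [0.6258, -0.1333, 0.0306]
tcp_rot: [180.0, 0.1, 146.0]
wrist_force: [-4.1, 0.3, 9.4]
opening: 0.0309
grasp_force: 35.8
```

>>> {"fn": "arm_command", "kwargs": {
  "series": [
    [0, 0, -0.001, 0],
    [0, 0, -0.001, 0],
    [0, 0, -0.001, 0],
    [0, 0, -0.001, 0],
    [0, 0, -0.001, 0]
  ],
  "hand": 0.085
}}

```text
time: 8.75
ee_pos: [0.6253, -0.1331, 0.0296]
tcp_rot: [-180.0, -0.0, 146.0]
wrist_force: [0.6, -0.5, -0.5]
opening: 0.0851
grasp_force: 0.0
```

>>> {"fn": "arm_command", "kwargs": {
  "series": [
    [0, 0, -0.02, 0],
    [0, 0, -0.05, 0],
    [0, 0, -0.085, 0],
    [0, 0, -0.12, 0],
    [0, 0, -0.12, 0]
  ]
}}

```text
time: 9.25
ee_pos: [0.6272, -0.1336, 0.1555]
tcp_rot: [179.8, 0.4, 146.0]
wrist_force: [-0.1, 0.1, -0.2]
opening: 0.085
grasp_force: 0.0
```

Run:
```python
from h import *
s=bot.get_obs();print(s["opening"],s["grasp_force"],s["wrist_force"])
c=look("wrist",["dropper_bottle_center","cup_holder","solder_spool_center","round_dish"]); cv2.imwrite("pics/w4.png",c["color"])
plan(.462,-.149,.1)
```

```text
0.08497550576500083 0.0 [-0.13892596  0.11112217 -0.24595003]
wrist dropper_bottle_center 0.69 [326.  234.4] [ 0.6298 -0.1338]
wrist dropper_bottle_center 0.5 [163.7 292.9] [ 0.5987 -0.2639]
wrist cup_holder 0.75 [325.4 211.9] [ 0.6251 -0.131 ]
wrist solder_spool_center 0.78 [176.9  44.5] [ 0.462  -0.1479]
wrist round_dish 0.73 [463.2 111.9] [0.6189 0.0044]
pos [ 0.6248 -0.133   0.1482] yaw 146.0 q6 22.0 t 9.5 | shift [ 0.1258 -0.1043  0.0485] turn 0 len 0.17
```

View pics/w4.png

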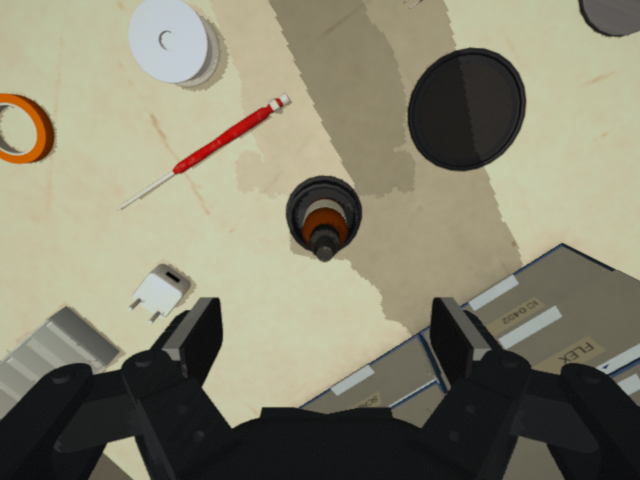

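The bottle stands upright in the cup at (325,225). The spool comes next, at about (.462, -.148).

>>> {"fn": "arm_command", "kwargs": {
  "series": [
    [0.025, -0.02, 0, 0],
    [0.055, -0.045, 0, 0],
    [0.085, -0.07, 0, 0],
    [0.11, -0.091, 0, 0],
    [0.126, -0.104, 0, 0]
  ]
}}

```text
time: 10.0
ee_pos: [0.4602, -0.1487, 0.1487]
tcp_rot: [-180.0, -0.1, 146.0]
wrist_force: [-0.5, -0.8, -0.5]
opening: 0.0851
grasp_force: 0.0
```

Run:
```python
from h import *
c=look("wrist",["solder_spool_center","tape_roll_center"]); cv2.imwrite("pics/w5.png",c["color"])
plan(.462,-.149,.006)
```

```text
wrist solder_spool_center 0.94 [323.9 225. ] [ 0.4607 -0.15  ]
wrist solder_spool_center 0.89 [220.1 133.2] [ 0.3588 -0.1743]
wrist solder_spool_center 0.68 [324.5  94.5] [ 0.3801 -0.0948]
wrist solder_spool_center 0.53 [438.2 349.7] [ 0.6137 -0.1302]
wrist tape_roll_center 0.79 [169.4 286.5] [ 0.4332 -0.2951]
pos [ 0.4618 -0.1489  0.1493] yaw 145.9 q6 16.2 t 10.15 | shift [-0.0003  0.      0.1433] turn 0 len 0.143
```

>>> {"fn": "arm_command", "kwargs": {
  "series": [
    [0.0, 0, 0.03, 0],
    [0.0, -0.0005, 0.07, 0],
    [0.0, -0.0005, 0.105, 0],
    [0.0, -0.0005, 0.13, 0],
    [0, -0.0005, 0.143, 0]
  ]
}}

```text
time: 10.65
ee_pos: [0.4615, -0.1486, 0.0036]
tcp_rot: [-179.9, -0.2, 146.0]
wrist_force: [-0.5, 0.2, 0.3]
opening: 0.0847
grasp_force: 0.0
```

>>> {"fn": "arm_command", "kwargs": {
  "series": [
    [0, 0, 0, 0],
    [0, 0, 0, 0],
    [0, 0, 0, 0],
    [0, 0, 0, 0],
    [0, 0, 0, 0]
  ],
  "hand": 0.04,
  "grip_force": 40
}}

```text
time: 11.15
ee_pos: [0.4636, -0.1495, 0.0085]
tcp_rot: [179.9, 0.2, 146.0]
wrist_force: [-0.4, 2.6, 7.2]
opening: 0.0492
grasp_force: 41.1
```

>>> {"fn": "arm_command", "kwargs": {
  "series": [
    [0, 0, -0.005, 0],
    [0, 0, -0.015, 0],
    [0, 0, -0.025, 0],
    [0, 0, -0.04, 0],
    [0, 0, -0.05, 0]
  ]
}}

```text
time: 11.65
ee_pos: [0.4629, -0.1494, 0.0587]
tcp_rot: [180.0, 0.1, 146.0]
wrist_force: [1.1, -0.7, -1.3]
opening: 0.0491
grasp_force: 41.7
```

Run:
```python
from h import *
s=bot.get_obs();print(s["opening"],s["grasp_force"],s["wrist_force"])
c=cam("wrist"); cv2.imwrite("pics/w6.png",c["color"])
plan(.619,.0045,.055)
```

```text
0.0490994236323285 41.68294494250404 [ 1.13200975 -0.66813629 -1.25189301]
pos [ 0.4636 -0.1496  0.0601] yaw 146.0 q6 16.1 t 11.7 | shift [-0.0425  0.2147  0.0055] turn 0 len 0.219
```

View pics/w6.png

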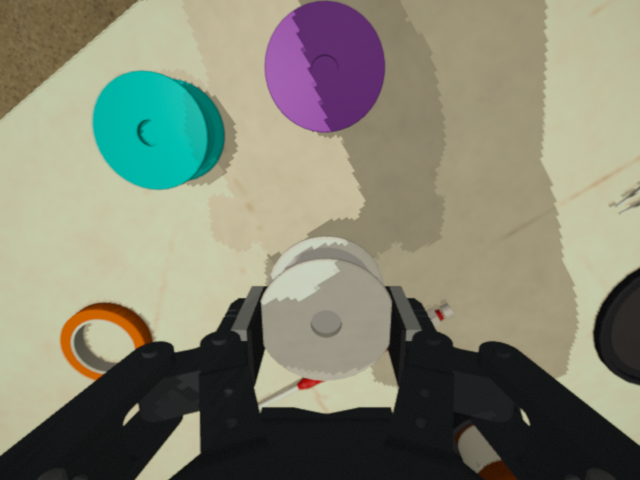

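The spool is held squarely between the pads at (326,315).

>>> {"fn": "arm_command", "kwargs": {
  "series": [
    [-0.006, 0.03, 0, 0],
    [-0.014, 0.07, 0, 0],
    [-0.023, 0.115, 0, 0],
    [-0.031, 0.16, 0, 0],
    [-0.038, 0.195, 0, 0]
  ]
}}

```text
time: 12.2
ee_pos: [0.6045, -0.0069, 0.0568]
tcp_rot: [180.0, 0.0, 146.0]
wrist_force: [0.1, 0.0, -1.5]
opening: 0.0488
grasp_force: 41.8
```

>>> {"fn": "arm_command", "kwargs": {
  "series": [
    [-0.003, 0.013, 0, 0],
    [-0.0045, 0.02, 0, 0],
    [-0.0045, 0.02, 0, 0],
    [-0.0045, 0.02, 0, 0],
    [-0.0045, 0.02, 0, 0]
  ]
}}

```text
time: 12.7
ee_pos: [0.6173, 0.0042, 0.057]
tcp_rot: [-180.0, -0.0, 145.9]
wrist_force: [-0.4, -0.1, -1.7]
opening: 0.0492
grasp_force: 41.9
```

Run:
```python
from h import *
c=look("wrist",["round_dish"]); cv2.imwrite("pics/w7.png",c["color"])
look("top",["round_dish"])
plan(.619,.0045,.011)
```

```text
wrist round_dish 0.61 [325.5 305.3] [ 0.6443 -0.0133]
pos [0.6177 0.0046 0.057 ] yaw 145.9 q6 34.5 t 12.9 | shift [-0.0011  0.0006  0.046 ] turn 0 len 0.046
```

View pics/w7.png

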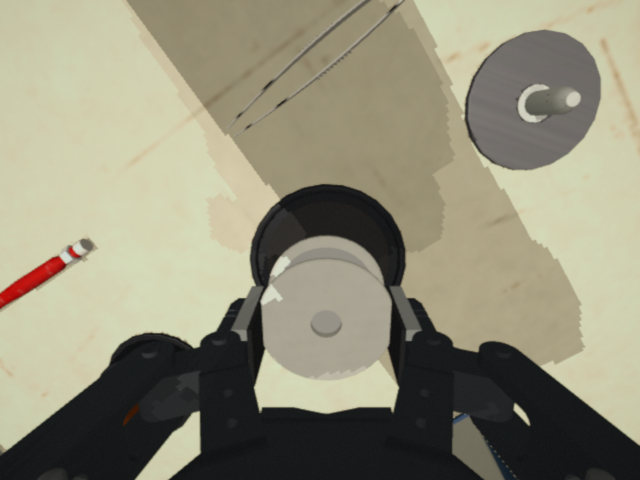

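The dish spans columns 251–406 with its top edge at row 184, so the spool sits laterally centred over it.

>>> {"fn": "arm_command", "kwargs": {
  "series": [
    [-0.001, 0, 0.01, 0],
    [-0.001, 0, 0.022, 0],
    [-0.001, 0, 0.033, 0],
    [-0.001, 0, 0.04, 0],
    [-0.001, 0, 0.043, 0]
  ]
}}

```text
time: 13.4
ee_pos: [0.618, 0.0046, 0.0122]
tcp_rot: [-179.9, -0.1, 146.0]
wrist_force: [-0.1, -0.3, -2.3]
opening: 0.0491
grasp_force: 41.9
```

>>> {"fn": "arm_command", "kwargs": {
  "series": [
    [0, 0, 0.001, 0],
    [0, 0, 0.0015, 0],
    [0, 0, 0.002, 0],
    [0, 0, 0.002, 0],
    [0, 0, 0.002, 0]
  ]
}}

```text
time: 13.9
ee_pos: [0.6189, 0.0046, 0.0121]
tcp_rot: [180.0, 0.0, 146.0]
wrist_force: [-0.3, -0.4, -1.5]
opening: 0.049
grasp_force: 41.9
```

>>> {"fn": "arm_command", "kwargs": {
  "series": [
    [0, 0, 0.0005, 0],
    [0, 0, 0.001, 0],
    [0, 0, 0.0015, 0],
    [0, 0, 0.002, 0],
    [0, 0, 0.002, 0]
  ]
}}

```text
time: 14.4
ee_pos: [0.619, 0.0046, 0.0115]
tcp_rot: [180.0, 0.1, 146.0]
wrist_force: [-5.2, 0.3, 11.8]
opening: 0.049
grasp_force: 42.6
```

>>> {"fn": "arm_command", "kwargs": {
  "series": [
    [0, 0, -0.001, 0],
    [0, 0, -0.001, 0],
    [0, 0, -0.001, 0],
    [0, 0, -0.001, 0],
    [0, 0, -0.001, 0]
  ],
  "hand": 0.085
}}

```text
time: 14.9
ee_pos: [0.6187, 0.0046, 0.0106]
tcp_rot: [-180.0, -0.0, 146.0]
wrist_force: [0.2, 0.6, -0.7]
opening: 0.0853
grasp_force: 0.0
```

>>> {"fn": "arm_command", "kwargs": {
  "series": [
    [0, 0, -0.02, 0],
    [0, 0, -0.05, 0],
    [0, 0, -0.085, 0],
    [0, 0, -0.12, 0],
    [0, 0, -0.14, 0]
  ]
}}

```text
time: 15.4
ee_pos: [0.6195, 0.0046, 0.154]
tcp_rot: [179.9, 0.2, 146.0]
wrist_force: [-1.0, 0.1, 0.5]
opening: 0.085
grasp_force: 0.0
```

Run:
```python
from h import *
c=look("wrist",["solder_spool_center","round_dish","spindle","cleaner_pot_center","square_tray"]); cv2.imwrite("pics/w8.png",c["color"])
look("side",["cleaner_pot_center","square_tray","solder_spool_center"])
plan(.467,.3,.15)
```

```text
wrist solder_spool_center 0.98 [325.4 219.7] [0.6188 0.006 ]
wrist solder_spool_center 0.72 [16.8 23. ] [ 0.3814 -0.0927]
wrist spindle 0.72 [461.2 113.6] [0.6106 0.1406]
side cleaner_pot_center 0.74 [302. 185.] [0.4668 0.2886]
side square_tray 0.61 [363.3 217. ] [0.6005 0.1552]
side solder_spool_center 0.79 [380.1 247.1] [0.611  0.0114]
side solder_spool_center 0.75 [279.  283.9] [ 0.3873 -0.0945]
side solder_spool_center 0.64 [265.3 315.7] [ 0.357  -0.1842]
side solder_spool_center 0.62 [265.  259.1] [ 0.3629 -0.011 ]
pos [0.6184 0.0046 0.1498] yaw 146.0 q6 34.4 t 15.9 | shift [ 0.2908  0.1601 -0.    ] turn 0 len 0.332
```

View pics/w8.png

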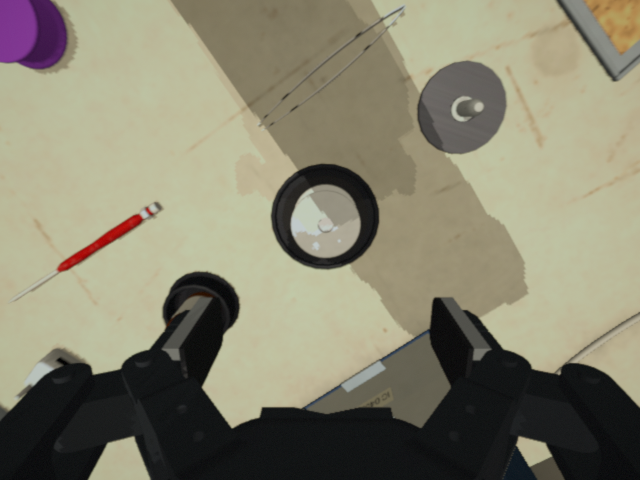

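The spool lies in the dish at (325,218). Next I move towards the pot.

>>> {"fn": "arm_command", "kwargs": {
  "series": [
    [0.035, 0.02, 0, 0],
    [0.075, 0.041, 0, 0],
    [0.115, 0.063, 0, 0],
    [0.155, 0.085, 0, 0],
    [0.195, 0.107, 0, 0]
  ]
}}

```text
time: 16.4
ee_pos: [0.5159, 0.2037, 0.1504]
tcp_rot: [-180.0, -0.0, 146.0]
wrist_force: [-0.0, 0.2, -0.7]
opening: 0.0852
grasp_force: 0.0
```

>>> {"fn": "arm_command", "kwargs": {
  "series": [
    [0.035, 0.02, 0, 0],
    [0.065, 0.036, 0, 0],
    [0.085, 0.047, 0, 0],
    [0.096, 0.053, 0, 0],
    [0.096, 0.053, 0, 0]
  ]
}}

```text
time: 16.9
ee_pos: [0.4665, 0.3009, 0.1505]
tcp_rot: [-180.0, -0.0, 146.1]
wrist_force: [-0.1, -0.6, -0.5]
opening: 0.0848
grasp_force: 0.0
```

Run:
```python
from h import *
c=look("wrist",["cleaner_pot_center","square_tray","spindle","flux_bottle_center"]); cv2.imwrite("pics/w9.png",c["color"])
m=cam("top");print(at(m,(175,267),.0165))
plan(.467,.295,.008)
```

```text
wrist cleaner_pot_center 0.97 [309.6 228.4] [0.4632 0.2883]
wrist square_tray 0.78 [390.4 341.4] [0.6002 0.2852]
wrist spindle 0.76 [270.5 416.2] [0.6072 0.1394]
wrist flux_bottle_center 0.68 [157.6 326. ] [0.4565 0.1477]
[0.4608836  0.29212707 0.0165    ]
pos [0.4677 0.2991 0.1508] yaw 145.9 q6 66.7 t 17.2 | shift [-0.0018 -0.0038  0.1428] turn 0 len 0.143
```

View pics/w9.png

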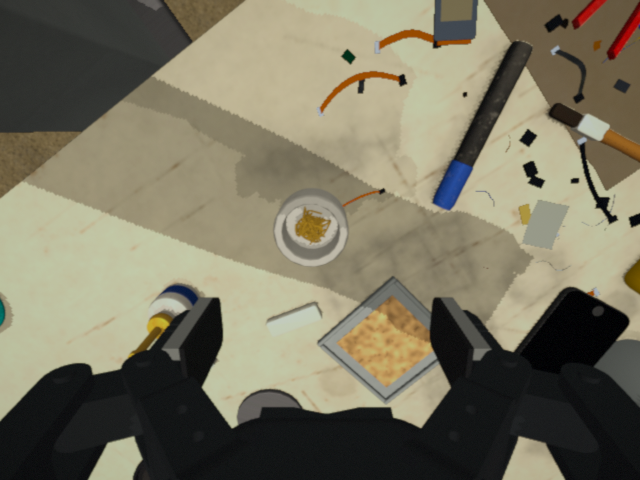

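The pot is at (310,228), and the tray is the diamond at (390,341). A thin wire lies close to the pot, but the fingers will clear it.

>>> {"fn": "arm_command", "kwargs": {
  "series": [
    [-0.001, -0.006, 0.02, 0],
    [-0.001, -0.011, 0.06, 0],
    [-0.001, -0.011, 0.1, 0],
    [-0.001, -0.011, 0.13, 0],
    [-0.001, -0.011, 0.1425, 0]
  ]
}}

```text
time: 17.7
ee_pos: [0.4606, 0.2888, 0.0052]
tcp_rot: [-179.8, -0.1, 145.9]
wrist_force: [-0.5, 0.8, 0.1]
opening: 0.0851
grasp_force: 0.0
```

>>> {"fn": "arm_command", "kwargs": {
  "series": [
    [0, 0, 0, 0],
    [0, 0, 0, 0],
    [0, 0, 0, 0],
    [0, 0, 0, 0],
    [0, 0, 0, 0]
  ],
  "hand": 0.045,
  "grip_force": 45
}}

```text
time: 18.2
ee_pos: [0.463, 0.291, 0.0104]
tcp_rot: [179.8, 0.1, 146.0]
wrist_force: [0.6, -0.5, 6.9]
opening: 0.0552
grasp_force: 48.8
```

Run:
```python
from h import *
s=bot.get_obs();print(s["opening"],s["grasp_force"],s["wrist_force"])
plan(.6,.285,.06)
c=cam("wrist"); cv2.imwrite("pics/w10.png",c["color"])
```

```text
0.055159972010569054 48.766635125357425 [ 0.61638497 -0.50069629  6.86357375]
pos [0.463  0.291  0.0104] yaw 146.0 q6 66.2 t 18.2 | shift [-0.117   0.0718 -0.0492] turn 0 len 0.146
```

View pics/w10.png

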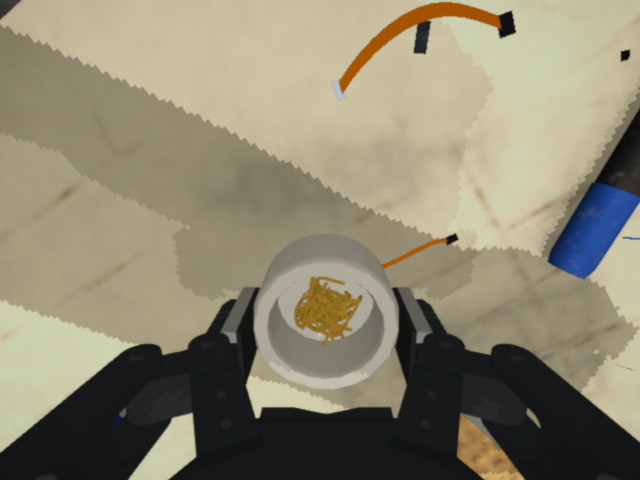

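The pot is held at (327,315).

>>> {"fn": "arm_command", "kwargs": {
  "series": [
    [0, 0, -0.005, 0],
    [0, 0, -0.015, 0],
    [0, 0, -0.03, 0],
    [0, 0, -0.042, 0],
    [0, 0, -0.05, 0]
  ]
}}

```text
time: 18.75
ee_pos: [0.4623, 0.2907, 0.0603]
tcp_rot: [179.9, 0.0, 146.0]
wrist_force: [0.8, 0.4, -1.7]
opening: 0.0553
grasp_force: 48.2
```

>>> {"fn": "arm_command", "kwargs": {
  "series": [
    [-0.023, 0.014, 0, 0],
    [-0.055, 0.034, 0, 0],
    [-0.085, 0.052, 0, 0],
    [-0.107, 0.066, 0, 0],
    [-0.117, 0.072, 0, 0]
  ]
}}

```text
time: 19.25
ee_pos: [0.6011, 0.2842, 0.0582]
tcp_rot: [180.0, 0.0, 145.9]
wrist_force: [-0.8, -1.0, -2.6]
opening: 0.0551
grasp_force: 48.3
```

Run:
```python
from h import *
s=bot.get_obs();print(s["opening"],s["grasp_force"],s["wrist_force"])
c=look("wrist",["square_tray"]); cv2.imwrite("pics/w11.png",c["color"])
plan(.6,.285,.013)
```

```text
0.055064999921714916 48.29399183206988 [-0.79748667 -0.95714941 -2.60736235]
pos [0.6003 0.2842 0.0579] yaw 145.9 q6 59.4 t 19.35 | shift [0.0007 0.0005 0.0449] turn 0 len 0.045
```

View pics/w11.png

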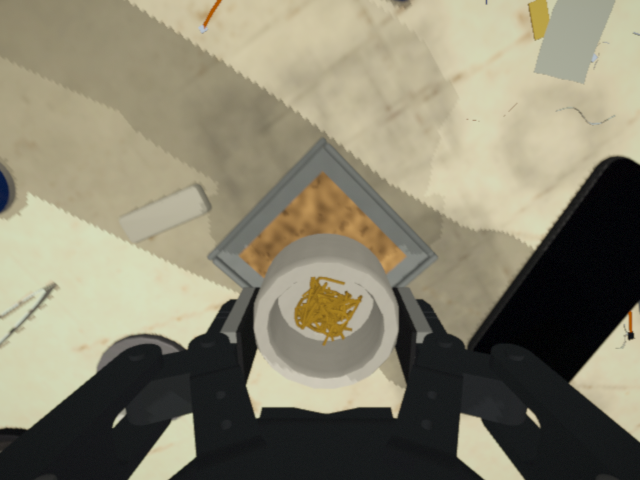

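The tray corners are at (209,258), (437,256) and (323,140), and I use them to check its centre.

Run:
```python
from h import *
c=cam("wrist")
a,b,t=[at(c,p,.007) for p in [(209,258),(437,256),(323,140)]]
print(a,b,(a+b)/2,t)
```

```text
[0.56160329 0.22979531 0.007     ] [0.63445784 0.3395178  0.007     ] [0.59803057 0.28465655 0.007     ] [0.54405284 0.32147805 0.007     ]
```

>>> {"fn": "arm_command", "kwargs": {
  "series": [
    [0.001, 0, 0.01, 0],
    [0.001, 0, 0.022, 0],
    [0.001, 0, 0.033, 0],
    [0.001, 0, 0.04, 0],
    [0.001, 0, 0.043, 0]
  ]
}}

```text
time: 19.9
ee_pos: [0.5974, 0.2849, 0.0138]
tcp_rot: [-179.9, -0.1, 146.0]
wrist_force: [-1.3, -0.2, -2.3]
opening: 0.0553
grasp_force: 48.3
```

>>> {"fn": "arm_command", "kwargs": {
  "series": [
    [0, 0, 0.001, 0],
    [0, 0, 0.002, 0],
    [0, 0, 0.0025, 0],
    [0, 0, 0.003, 0],
    [0, 0, 0.003, 0]
  ]
}}

```text
time: 20.4
ee_pos: [0.5985, 0.2852, 0.0135]
tcp_rot: [179.9, 0.0, 146.0]
wrist_force: [-3.2, -1.4, 4.7]
opening: 0.0554
grasp_force: 49.0
```

>>> {"fn": "arm_command", "kwargs": {
  "series": [
    [0, 0, -0.0005, 0],
    [0, 0, -0.0005, 0],
    [0, 0, -0.0005, 0],
    [0, 0, -0.0005, 0],
    [0, 0, -0.0005, 0]
  ],
  "hand": 0.085
}}

```text
time: 20.9
ee_pos: [0.5983, 0.2851, 0.0127]
tcp_rot: [-180.0, 0.0, 146.0]
wrist_force: [-0.4, -0.2, 0.8]
opening: 0.0854
grasp_force: 0.0
```

>>> {"fn": "arm_command", "kwargs": {
  "series": [
    [0, 0, -0.02, 0],
    [0, 0, -0.05, 0],
    [0, 0, -0.085, 0],
    [0, 0, -0.12, 0],
    [0, 0, -0.14, 0]
  ]
}}

```text
time: 21.4
ee_pos: [0.5989, 0.2854, 0.1562]
tcp_rot: [179.8, 0.1, 146.0]
wrist_force: [0.1, 0.1, 0.5]
opening: 0.0851
grasp_force: 0.0
```

Run:
```python
from h import *
c=look("wrist",["cleaner_pot_center","spindle"]); cv2.imwrite("pics/w12.png",c["color"])
look("top",["tape_roll_center","spindle"])
plan(.433,-.294,.15)
```

```text
wrist cleaner_pot_center 0.58 [322.9 223. ] [0.5995 0.2836]
wrist spindle 0.58 [201.4 308.7] [0.608  0.1407]
top tape_roll_center 0.69 [445.3 277.8] [ 0.4269 -0.2945]
top spindle 0.65 [245.9 202.2] [0.6047 0.1423]
pos [0.5978 0.2849 0.1512] yaw 146.0 q6 59.5 t 21.7 | shift [-0.1873 -0.572   0.002 ] turn 0 len 0.602
```

>>> {"fn": "arm_command", "kwargs": {
  "series": [
    [-0.012, -0.035, 0, 0],
    [-0.025, -0.075, 0, 0],
    [-0.038, -0.115, 0, 0],
    [-0.051, -0.155, 0, 0],
    [-0.064, -0.195, 0, 0]
  ]
}}

```text
time: 22.2
ee_pos: [0.5408, 0.0862, 0.1512]
tcp_rot: [-179.9, -0.1, 146.0]
wrist_force: [1.0, -0.3, -0.3]
opening: 0.0854
grasp_force: 0.0
```

>>> {"fn": "arm_command", "kwargs": {
  "series": [
    [-0.013, -0.04, 0, 0],
    [-0.026, -0.08, 0, 0],
    [-0.039, -0.12, 0, 0],
    [-0.052, -0.16, 0, 0],
    [-0.066, -0.2, 0, 0]
  ]
}}

```text
time: 22.7
ee_pos: [0.4836, -0.1163, 0.1515]
tcp_rot: [-180.0, -0.1, 146.0]
wrist_force: [0.7, -0.0, 0.8]
opening: 0.0846
grasp_force: 0.0
```

>>> {"fn": "arm_command", "kwargs": {
  "series": [
    [-0.013, -0.04, 0, 0],
    [-0.026, -0.08, 0, 0],
    [-0.039, -0.12, 0, 0],
    [-0.051, -0.155, 0, 0],
    [-0.057, -0.176, 0, 0]
  ]
}}

```text
time: 23.2
ee_pos: [0.4323, -0.2947, 0.1513]
tcp_rot: [-180.0, -0.1, 145.9]
wrist_force: [-0.2, 0.6, -0.1]
opening: 0.0851
grasp_force: 0.0
```

Run:
```python
from h import *
c=look("wrist",["tape_roll_center"])
hsv=cv2.cvtColor(c["color"],cv2.COLOR_BGR2HSV);m=cv2.inRange(hsv,(5,150,100),(18,255,255))
cs,_=cv2.findContours(m,0,2);k=max(cs,key=cv2.contourArea);e=cv2.minEnclosingCircle(k);print(e,cv2.contourArea(k),at(c,e[0],.007))
p=at(c,e[0],.007);plan(p[0],p[1],-.002)
```

```text
((324.19793701171875, 220.52699279785156), 31.36421775817871) 2952.5 [ 0.43201226 -0.29524375  0.007     ]
pos [ 0.4323 -0.2946  0.1512] yaw 145.8 q6 -0.1 t 23.3 | shift [-0.0005 -0.0006  0.1532] turn 0 len 0.153
```

Well aligned, so I descend.

>>> {"fn": "arm_command", "kwargs": {
  "series": [
    [0, -0.0005, 0.04, 0],
    [0, -0.0005, 0.08, 0],
    [0, -0.0005, 0.115, 0],
    [0, -0.0005, 0.135, 0],
    [0, -0.0005, 0.145, 0]
  ]
}}

```text
time: 23.8
ee_pos: [0.4321, -0.2913, 0.0047]
tcp_rot: [180.0, -0.3, 146.0]
wrist_force: [0.0, 0.6, 0.1]
opening: 0.0853
grasp_force: 0.0
```

>>> {"fn": "arm_command", "kwargs": {
  "series": [
    [0, 0, 0.004, 0],
    [0, 0, 0.007, 0],
    [0, 0, 0.008, 0],
    [0, 0, 0.008, 0],
    [0, 0, 0.008, 0]
  ],
  "hand": 0.062,
  "grip_force": 25
}}

```text
time: 24.3
ee_pos: [0.4338, -0.2934, 0.0005]
tcp_rot: [180.0, 0.1, 146.0]
wrist_force: [-0.8, -0.9, 0.8]
opening: 0.0621
grasp_force: 0.0
```

>>> {"fn": "arm_command", "kwargs": {
  "series": [
    [0, 0, 0, 0],
    [0, 0, 0, 0],
    [0, 0, 0, 0],
    [0, 0, 0, 0],
    [0, 0, 0, 0]
  ],
  "hand": 0.04
}}

```text
time: 24.8
ee_pos: [0.4338, -0.2934, 0.0006]
tcp_rot: [180.0, 0.1, 146.0]
wrist_force: [-1.1, 0.7, 6.5]
opening: 0.0505
grasp_force: 25.7
```

Run:
```python
from h import *
plan(.608,.1403,.06)
c=cam("wrist"); cv2.imwrite("pics/w13.png",c["color"])
```

```text
pos [ 0.4338 -0.2934  0.0006] yaw 146.0 q6 -0.0 t 24.8 | shift [ 0.0982  0.4569 -0.0594] turn 0 len 0.471
```

View pics/w13.png

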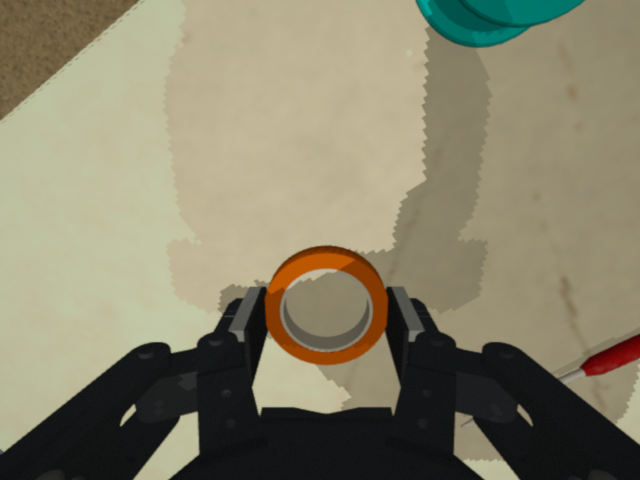

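The ring is held between the pads at (327,305).

>>> {"fn": "arm_command", "kwargs": {
  "series": [
    [0, 0, -0.004, 0],
    [0, 0, -0.012, 0],
    [0, 0, -0.03, 0],
    [0, 0, -0.055, 0],
    [0, 0, -0.07, 0]
  ]
}}

```text
time: 25.35
ee_pos: [0.434, -0.2935, 0.072]
tcp_rot: [-180.0, 0.1, 146.0]
wrist_force: [-0.3, -0.4, 0.6]
opening: 0.0508
grasp_force: 26.1
```

>>> {"fn": "arm_command", "kwargs": {
  "series": [
    [0.006, 0.03, 0, 0],
    [0.014, 0.065, 0, 0],
    [0.0225, 0.105, 0, 0],
    [0.032, 0.15, 0, 0],
    [0.042, 0.195, 0, 0]
  ]
}}

```text
time: 25.85
ee_pos: [0.5083, -0.1066, 0.0702]
tcp_rot: [180.0, 0.0, 145.9]
wrist_force: [1.2, 0.0, -0.2]
opening: 0.0508
grasp_force: 26.1
```

>>> {"fn": "arm_command", "kwargs": {
  "series": [
    [0.01, 0.045, 0, 0],
    [0.019, 0.09, 0, 0],
    [0.029, 0.135, 0, 0],
    [0.038, 0.175, 0, 0],
    [0.044, 0.205, 0, 0]
  ]
}}

```text
time: 26.35
ee_pos: [0.5866, 0.089, 0.07]
tcp_rot: [180.0, 0.0, 146.1]
wrist_force: [0.2, -0.5, -0.1]
opening: 0.0506
grasp_force: 26.2
```

>>> {"fn": "arm_command", "kwargs": {
  "series": [
    [0.006, 0.03, 0, 0],
    [0.012, 0.05, 0, 0],
    [0.012, 0.057, 0, 0],
    [0.012, 0.057, 0, 0],
    [0.012, 0.057, 0, 0]
  ]
}}

```text
time: 26.85
ee_pos: [0.6077, 0.1395, 0.0698]
tcp_rot: [-180.0, -0.0, 145.9]
wrist_force: [-0.8, 0.0, -1.5]
opening: 0.0501
grasp_force: 26.2
```

Run:
```python
from h import *
s=bot.get_obs();print(s["opening"],s["grasp_force"],s["wrist_force"])
c=look("wrist",["spindle"]); cv2.imwrite("pics/w14.png",c["color"])
plan(.608,.1405,.02)
```

```text
0.050119057042375195 26.155766331183088 [-0.77163376  0.01844224 -1.48296233]
wrist spindle 0.57 [328.2 250. ] [0.6091 0.1413]
pos [0.6078 0.1393 0.0699] yaw 145.9 q6 47.0 t 26.95 | shift [0.0005 0.0011 0.0499] turn 0 len 0.05
```

View pics/w14.png

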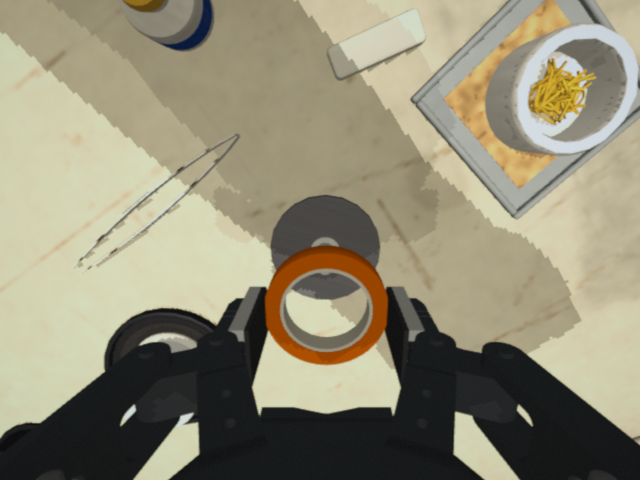

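The ring is laterally aligned over the spindle base, which is centred at (325,248). The pot sits in its tray.

>>> {"fn": "arm_command", "kwargs": {
  "series": [
    [0.0005, 0.001, 0.01, 0],
    [0.0005, 0.001, 0.025, 0],
    [0.0005, 0.001, 0.04, 0],
    [0.0005, 0.001, 0.053, 0],
    [0.0005, 0.001, 0.06, 0]
  ]
}}

```text
time: 27.45
ee_pos: [0.607, 0.1413, 0.0073]
tcp_rot: [-179.9, -0.1, 146.0]
wrist_force: [0.2, 0.2, -0.6]
opening: 0.0506
grasp_force: 26.2
```

>>> {"fn": "arm_command", "kwargs": {
  "series": [
    [0, 0, 0.001, 0],
    [0, 0, 0.0015, 0],
    [0, 0, 0.002, 0],
    [0, 0, 0.002, 0],
    [0, 0, 0.002, 0]
  ]
}}

```text
time: 27.95
ee_pos: [0.6083, 0.1416, 0.0082]
tcp_rot: [180.0, 0.0, 146.0]
wrist_force: [-0.5, -1.1, -0.4]
opening: 0.0504
grasp_force: 26.2
```

>>> {"fn": "arm_command", "kwargs": {
  "series": [
    [0, 0, 0.0005, 0],
    [0, 0, 0.001, 0],
    [0, 0, 0.0015, 0],
    [0, 0, 0.002, 0],
    [0, 0, 0.002, 0]
  ]
}}

```text
time: 28.45
ee_pos: [0.6081, 0.1416, 0.0067]
tcp_rot: [180.0, 0.0, 146.0]
wrist_force: [-3.0, -1.6, 6.8]
opening: 0.0505
grasp_force: 26.7
```

Contact. I release and rise, then check.

>>> {"fn": "arm_command", "kwargs": {
  "series": [
    [0, 0, 0, 0],
    [0, 0, 0, 0],
    [0, 0, 0, 0],
    [0, 0, 0, 0],
    [0, 0, 0, 0]
  ],
  "hand": 0.085
}}

```text
time: 28.95
ee_pos: [0.608, 0.1415, 0.0056]
tcp_rot: [-180.0, -0.0, 146.0]
wrist_force: [0.6, -0.1, -0.6]
opening: 0.0849
grasp_force: 0.0
```

>>> {"fn": "arm_command", "kwargs": {
  "series": [
    [0, 0, -0.01, 0],
    [0, 0, -0.03, 0],
    [0, 0, -0.07, 0],
    [0, 0, -0.12, 0],
    [0, 0, -0.16, 0]
  ]
}}

```text
time: 29.45
ee_pos: [0.6081, 0.1416, 0.1694]
tcp_rot: [179.9, 0.1, 146.0]
wrist_force: [1.1, 0.3, -0.5]
opening: 0.0845
grasp_force: 0.0
```

Run:
```python
from h import *
c=cam("wrist");d=cam("side")
a=cv2.resize(c["color"],(400,300));b=cv2.resize(d["color"][150:390,230:550],(400,300))
cv2.imwrite("pics/w15.png",np.hstack([a,b]))
print(bot.get_obs()["wrist_force"])
```

```text
[ 0.00044709 -0.276998   -0.03073863]
```

View pics/w15.png

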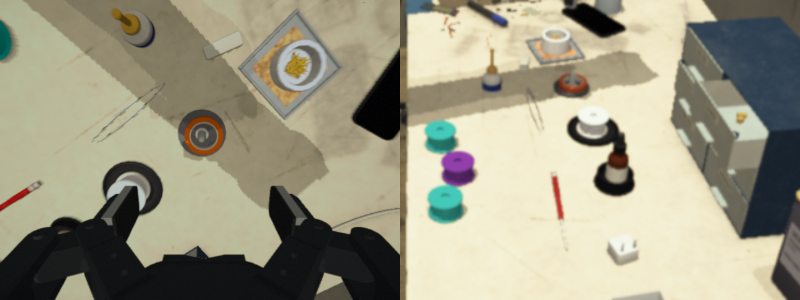

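All four are in place: the ring is over the post at (202,133), the pot in its tray, the spool in the dish and the bottle upright in the cup.

```bash
python3 -c "
from workcell import bot
print(bot.job_done())"
```

```text
the job is handed in; nothing more can be done
None
```

I put away all four supplies in the order asked, confirmed their places in the final pictures, and handed the job in at about 30 s of the 104 s allowed; the judge's result was not shown.

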